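Size a silver bangle on the stepped mandrel and sort it

TASK

Find the size of the silver bangle lying on the leather pad: slide it level down the stepped mandrel, gently and without dropping or forcing it, until it stops, and read the coloured band just above it. Then lift it off and lay it flat in the tin with the floor of that colour. Leave the other two bangles in their tray, and the mallet and the jar where they are.

Things in the scene. Friction and masses are not known exactly. Their poses are not given: they have to be found in the camera images.
- bangle_a: plain silver child's bangle, a closed round band lying flat: 10 mm high, wall 3.5 mm, outside diameter between 45 and 58 mm, about 50 g. One of three that differ only in size, in no stated order; one lies on the pad (which one changes), two in the stock tray. Origin: centre of the ring at mid height, z along its axis.
- bangle_b: plain silver child's bangle, a closed round band lying flat: 10 mm high, wall 3.5 mm, outside diameter between 45 and 58 mm, about 50 g. One of three that differ only in size, in no stated order; one lies on the pad (which one changes), two in the stock tray. Origin: centre of the ring at mid height, z along its axis.
- bangle_c: plain silver child's bangle, a closed round band lying flat: 10 mm high, wall 3.5 mm, outside diameter between 45 and 58 mm, about 50 g. One of three that differ only in size, in no stated order; one lies on the pad (which one changes), two in the stock tray. Origin: centre of the ring at mid height, z along its axis.
- mandrel: upright steel stepped mandrel, fixed. Foot 110 mm across, 10 mm high; eight round steps each 16 mm tall, 78, 72, 66, 60, 54, 48, 42, 36 mm across from the bottom, edges chamfered 1 mm; nose 6 mm high narrowing from 34 to 18 mm; top at 144 mm. The top three have a blue (48), yellow (42) and red (36) band; each bangle stops on one of them, with 2.5 mm play. Origin: axis, at bench level.
- seat_red (a point): point on the mandrel's axis at the foot of its red-banded step (36 mm across, 16 mm tall), level with the shoulder of the 42 mm step below, 122 mm above the bench. A bangle of red size (bore 38.5 mm) stops on this shoulder, its centre 5 mm above this point; the red band, 10.5 to 15 mm above this point, then shows just above it.
- seat_yellow (a point): point on the mandrel's axis at the foot of its yellow-banded step (42 mm across, 16 mm tall), level with the shoulder of the 48 mm step below, 106 mm above the bench. A bangle of yellow size (bore 44.5 mm) stops on this shoulder, its centre 5 mm above this point; the yellow band, 10.5 to 15 mm above this point, then shows just above it.
- seat_blue (a point): point on the mandrel's axis at the foot of its blue-banded step (48 mm across, 16 mm tall), level with the shoulder of the 54 mm step below, 90 mm above the bench. A bangle of blue size (bore 50.5 mm) stops on this shoulder, its centre 5 mm above this point; the blue band, 10.5 to 15 mm above this point, then shows just above it.
- pad: square dark brown leather bench pad, 110 x 110 mm, 6 mm thick, fixed. Origin: centre of its underside, at bench level. The bangle to be sized lies flat on it within 2 cm of its middle.
- stock_tray: dark steel tray, fixed, 100 mm (its x) by 170 mm (its y), rim 16 mm high, floor 6 mm above the bench, holding the other two bangles. Origin: centre of its underside, at bench level. It, the pad and the mandrel may change places.
- tin_red: square shallow aluminium tin with red floor, fixed to the bench: 124 x 124 mm, wall 3 mm thick and 11 mm high, floor 4 mm above the bench. Origin: centre of its underside, at bench level; x and y along its sides. The three tins stand in a row; their order changes.
- tin_yellow: square shallow aluminium tin with yellow floor, fixed to the bench: 124 x 124 mm, wall 3 mm thick and 11 mm high, floor 4 mm above the bench. Origin: centre of its underside, at bench level; x and y along its sides. The three tins stand in a row; their order changes.
- tin_blue: square shallow aluminium tin with blue floor, fixed to the bench: 124 x 124 mm, wall 3 mm thick and 11 mm high, floor 4 mm above the bench. Origin: centre of its underside, at bench level; x and y along its sides. The three tins stand in a row; their order changes.
- mallet: hide mallet lying on the bench: wooden handle 18 mm thick along its x, hide head 38 mm thick and 75 mm wide at its +x end, reaching from 130 mm behind to 104 mm ahead of its origin. Not to be disturbed.
- jar: amber glass jar with steel cap, 56 mm across, 75 mm high, standing on the bench. Origin: centre of its underside. Not to be disturbed.

How it is judged:
On the way:
1. the bangle from the pad rests level on its stop on the mandrel (((z of bangle_a in the frame of seat_red between 0.002 and 0.008 m and horizontal distance between bangle_a and seat_red below 0.004 m and angle between the z axis of bangle_a and the z axis of mandrel, either way round below 0.08 rad and contact force between bangle_a and mandrel above 0.05 N) or (z of bangle_b in the frame of seat_yellow between 0.002 and 0.008 m and horizontal distance between bangle_b and seat_yellow below 0.004 m and angle between the z axis of bangle_b and the z axis of mandrel, either way round below 0.08 rad and contact force between bangle_b and mandrel above 0.05 N) or (z of bangle_c in the frame of seat_blue between 0.002 and 0.008 m and horizontal distance between bangle_c and seat_blue below 0.004 m and angle between the z axis of bangle_c and the z axis of mandrel, either way round below 0.08 rad and contact force between bangle_c and mandrel above 0.05 N))), for 0.3 s.
At the end, for the whole second after the job is handed in: The bangle that lay on the pad lies flat (within 0.1 rad) and still (under 20 mm/s) on the floor of the tin whose colour is that of the mandrel step it stopped on, its centre within 42 mm of the tin's middle each way; the other two bangles lie flat in the stock tray (((x of bangle_a in the frame of tin_red between -0.042 and 0.042 m and y of bangle_a in the frame of tin_red between -0.042 and 0.042 m and z of bangle_a in the frame of tin_red between 0.006 and 0.012 m and angle between the z axis of bangle_a and the z axis of tin_red, either way round below 0.1 rad and linear speed of bangle_a below 0.02 m/s and x of bangle_b in the frame of stock_tray between -0.033 and 0.033 m and y of bangle_b in the frame of stock_tray between -0.068 and 0.068 m and z of bangle_b in the frame of stock_tray between 0.008 and 0.014 m and angle between the z axis of each of bangle_b, bangle_c and the z axis of stock_tray, either way round below 0.1 rad and x of bangle_c in the frame of stock_tray between -0.033 and 0.033 m and y of bangle_c in the frame of stock_tray between -0.068 and 0.068 m and z of bangle_c in the frame of stock_tray between 0.008 and 0.014 m) or (x of bangle_b in the frame of tin_yellow between -0.042 and 0.042 m and y of bangle_b in the frame of tin_yellow between -0.042 and 0.042 m and z of bangle_b in the frame of tin_yellow between 0.006 and 0.012 m and angle between the z axis of bangle_b and the z axis of tin_yellow, either way round below 0.1 rad and linear speed of bangle_b below 0.02 m/s and x of bangle_a in the frame of stock_tray between -0.033 and 0.033 m and y of bangle_a in the frame of stock_tray between -0.068 and 0.068 m and z of bangle_a in the frame of stock_tray between 0.008 and 0.014 m and angle between the z axis of each of bangle_a, bangle_c and the z axis of stock_tray, either way round below 0.1 rad and x of bangle_c in the frame of stock_tray between -0.033 and 0.033 m and y of bangle_c in the frame of stock_tray between -0.068 and 0.068 m and z of bangle_c in the frame of stock_tray between 0.008 and 0.014 m) or (x of bangle_c in the frame of tin_blue between -0.042 and 0.042 m and y of bangle_c in the frame of tin_blue between -0.042 and 0.042 m and z of bangle_c in the frame of tin_blue between 0.006 and 0.012 m and angle between the z axis of bangle_c and the z axis of tin_blue, either way round below 0.1 rad and linear speed of bangle_c below 0.02 m/s and x of bangle_a in the frame of stock_tray between -0.033 and 0.033 m and y of bangle_a in the frame of stock_tray between -0.068 and 0.068 m and z of bangle_a in the frame of stock_tray between 0.008 and 0.014 m and angle between the z axis of each of bangle_a, bangle_b and the z axis of stock_tray, either way round below 0.1 rad and x of bangle_b in the frame of stock_tray between -0.033 and 0.033 m and y of bangle_b in the frame of stock_tray between -0.068 and 0.068 m and z of bangle_b in the frame of stock_tray between 0.008 and 0.014 m))); the robot touches nothing.
It fails at once if a second bangle was shifted by more than 20 mm (distance of each of bangle_a, bangle_b from where it was at the start of the episode above 0.02 m or distance of each of bangle_a, bangle_c from where it was at the start of the episode above 0.02 m or distance of each of bangle_b, bangle_c from where it was at the start of the episode above 0.02 m).
It fails at once if a bangle was dropped (over 0.5 m/s out of the fingers) ((contact force between bangle_a and the fingers below 0.05 N and linear speed of bangle_a above 0.5 m/s) or (contact force between bangle_b and the fingers below 0.05 N and linear speed of bangle_b above 0.5 m/s) or (contact force between bangle_c and the fingers below 0.05 N and linear speed of bangle_c above 0.5 m/s)).
It fails at once if a bangle was forced on the mandrel (over 40 N) (contact force between any of bangle_a, bangle_b, bangle_c and mandrel above 40 N).
It fails at once if the mallet or the jar was shifted by more than 20 mm or the jar knocked over (distance of any of mallet, jar from where it was at the start of the episode above 0.02 m or angle between jar's own z axis and vertical above 0.5 rad).
It also fails if it takes over 50 s, if anything falls off the work surface, if the arm or the gripper's body presses on something with over 40 N, if the wrist force passes 120 N, or if a joint passes its speed limit or range.

ROBOT

A 6-joint arm with a two-finger parallel gripper is mounted at the origin on the work surface. World frame = base frame: x ahead of the robot, y to its left, z up, the work surface at z = 0. Lengths are in m, angles in rad, forces in N, time in s.
With the tool pointing down it reaches from about 0.375 to 0.9 m from the base axis. Payload 3.1 kg.
Tool frame: the origin (TCP) lies on the centre line of the jaws, within the pads' length; the fingertips stand 22 mm ahead of it and the grasp point (between the pads) lies 3 mm ahead of it; z points along the fingers, y is the line along which they close (so a half turn about z gives the same grasp; the last joint's range is limited). The gripper opens to 85 mm and grips with 20 to 120 N. Pads are 22 mm wide; open, the fingers measure 114 mm over their backs; the gripper's body (76 mm by 85 mm) begins 54 mm behind the grasp point. The pads swing forward as they close: fully open they stand 13 mm farther back than shut.
Start: joints at [-1.413, 0.527, 1.433, -0, 1.181, -0.178], TCP at [0.206, -0.59, 0.253] pointing down, gripper open.
Joint ranges: [-3.08, 3.08], [-0.75, 2.2], [0.22, 2.44], [-1.43, 4.57], [0, 2.65], [-2.85, 2.85]. Speed limits (rad/s): [2.79, 2.79, 3.14, 3.14, 3.14, 3.14].

INTERFACE

Orientations are given as a unit quaternion [x, y, z, w].
In Python, from station import manip, cam, order gives the robot as it stands (manip), with the cameras (cam) and the job (order).
- The arm moves only by the shell command python3 drive.py 'ROWS' [FORCE]. ROWS is rows parted by semicolons, their numbers by spaces, 1 to 20 of them, each of 5 numbers: dx, dy, dz in m, then a turn about the tool's z in rad, then the opening from 0.0 (shut) to 1.0 (fully open); each row is the pose to reach, as a shift and turn from the pose commanded when the command began, along the tool's axes at that moment; what a row does not reach only later rows make up. A row lasts 1/10 s, in which the tool goes at most 0.05 m and 0.15 rad, less where a joint would pass 70% of its speed; a pose out of reach is approached as far as the arm can. The fingers move at their own pace and stop on an object; FORCE is the grip in N (left out, the last holds). Time passes only in rows, so rows that do not move let the fingers close. It prints the time, the measured TCP pose, the force, the opening and the grip force at its end.
- manip.sense(): the state, without advancing time (a new reading comes with each control period).
- cam.snapshot(name): name is "scene" or "top" or "wrist"; returns a dict with "pixels" (420x560x3 uint8, red, green, blue), "range_z" (420x560 float32, m along the optical axis (not along the pixel's ray), 0 where there is no reading), "fov_y" (degrees; the focal length in pixels is half the picture's height over the tangent of half this angle, whatever the lens; pixels are square), "cx", "cy" (the principal point, pixels), "k1" (the pictures are not rectified: a ray, as slopes to the right and down, at radius r is drawn at 1 + k1 r^2 times it, then the intrinsics apply), "R" (3x3) and "t" (3): a world point X has camera coordinates R X + t; the wrist camera has in their place "hand_eye" (4x4, takes a point from camera to tool coordinates, whose origin is the TCP and whose axes are the flange's). Camera axes: x right, y down, z forward; pixel columns grow to the right and rows downward; lengths in m; the calibration is good to about 2 mm. A picture is of the moment at which its call begins: read the wrist's pose just before it.
- order.sign_off(): hands the job in; it is judged then, once.
The state is a dict: "t": time; "q": joint angles; "qd": joint speeds; "tau": joint torques, N m; "tcp_pos": TCP position; "tool_rot": TCP orientation; "force": force on the tool from outside, world axes, zero at the start; "ft_torque": the same for the moment, N m; "finger_gap": opening from 0.0 (shut) to 1.0 (fully open); "gripper_force": force on a finger pad.
Only numpy, scipy, OpenCV 4.12 (cv2) and the standard library are available. Lean on these libraries where they do the work, as an engineer would, in place of code of your own. Each camera call takes 0.05 s, during which the arm holds its last target. There are 200 camera calls.

## Working session

There is one attempt and no reset: what is moved stays moved. The work goes in short steps, Python scripts to look and compute and a shell command to move; the robot and the scene stay as the last step left them, time stands still between calls to the robot, and variables do not carry over. Pictures are saved under pics/ and viewed, at most 10 in all, crops included, and the job is handed in when it is done.

```bash
ls; mkdir -p pics; cat > h.py <<'E'
import numpy as np,cv2
from station import manip, cam, order
from scipy.spatial.transform import Rotation as Ro
def snap(n):
    s=manip.sense(); d=cam.snapshot(n); d['f']=210/np.tan(np.radians(d['fov_y'])/2)
    if 'hand_eye' in d:
        H=np.array(d['hand_eye']); Rt=Ro.from_quat(s['tool_rot']).as_matrix()
        Rcw=Rt@H[:3,:3]; c=Rt@H[:3,3]+np.array(s['tcp_pos'])
    else:
        R=np.array(d['R']); Rcw=R.T; c=-R.T@np.array(d['t'])
    d['Rcw']=Rcw; d['c']=c; return d
def slopes(d,uv):
    uv=np.asarray(uv,float).reshape(-1,1,2)
    K=np.array([[d['f'],0,d['cx']],[0,d['f'],d['cy']],[0,0,1]])
    return cv2.undistortPoints(uv,K,np.array([d['k1'],0,0,0,0.]),).reshape(-1,2)
def onplane(d,uv,z):
    s=slopes(d,uv); r=np.c_[s,np.ones(len(s))]@d['Rcw'].T
    return d['c']+r*((z-d['c'][2])/r[:,2])[:,None]
def cloud(d):
    v,u=np.mgrid[0:420,0:560]; s=slopes(d,np.c_[u.ravel(),v.ravel()])
    z=d['range_z'].ravel()[:,None]
    P=(np.c_[s,np.ones(len(s))]*z)@d['Rcw'].T+d['c']; P[z[:,0]==0]=np.nan
    return P.reshape(420,560,3)
def save(d,n): cv2.imwrite('pics/'+n+'.png',d['pixels'][:,:,::-1])
E
python3 - <<'E'
from h import *
import pickle
for n in('top','scene'):
    d=snap(n);save(d,n+'0');pickle.dump(d,open(n+'.pkl','wb'));print(n,d['c'],d['f'],d['k1'],d['cx'],d['cy'])
s=manip.sense();print(s['tcp_pos'],s['tool_rot'],s['t'],Ro.from_quat(s['tool_rot']).as_matrix().round(3))
E
```

```text
drive.py
pics
station.py
top [0.30905239 0.0184052  1.41749243] 435.0384671053321 0.02013545002352756 280.4721765458215 209.22004986065153
scene [ 1.15769032 -0.99004172  0.88162944] 513.8777749445865 -0.11764089621326848 278.708925749964 206.251957313056
[ 0.2058917  -0.58946413  0.25241181] [ 9.85933267e-01  1.67136472e-01  1.89187577e-07 -9.96560990e-04] 0.1 [[ 0.944  0.33  -0.   ]
 [ 0.33  -0.944  0.002]
 [ 0.    -0.002 -1.   ]]
```

View pics/top0.png

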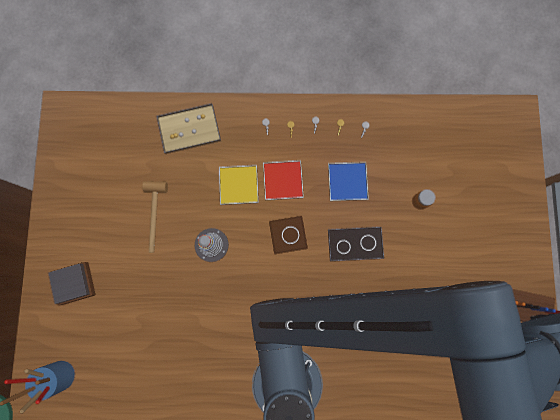

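View pics/scene0.png

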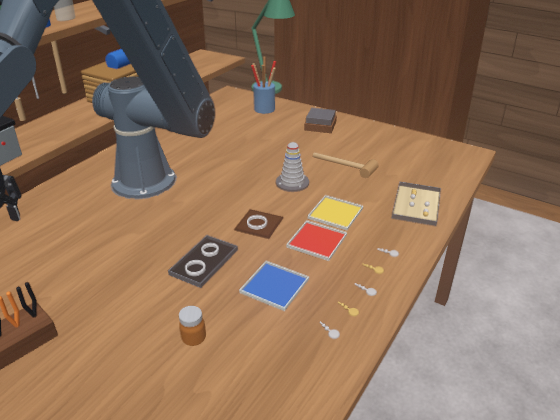

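The top view shows the pad bangle at (290,235), the mandrel at (211,244), tins yellow (238,185), red (283,180) and blue (348,181), and the tray at (355,243). The scene view agrees: bangle (257,222), mandrel top (293,146).

```bash
cat > m.py <<'E'
from h import *
import pickle
T=pickle.load(open('top.pkl','rb'));S=pickle.load(open('scene.pkl','rb'))
def ring(d,u,v,w):
    p=d['pixels'].astype(int); g=p.min(2); m=np.zeros(g.shape,np.uint8)
    m[v-w:v+w,u-w:u+w]=(g[v-w:v+w,u-w:u+w]>110)
    c=max(cv2.findContours(m,cv2.RETR_EXTERNAL,cv2.CHAIN_APPROX_NONE)[0],key=cv2.contourArea)
    return cv2.fitEllipse(c)
def tri(a,ua,b,ub):
    A=[];B=[]
    for d,u in((a,ua),(b,ub)):
        r=np.r_[slopes(d,[u])[0],1]@d['Rcw'].T; r/=np.linalg.norm(r); M=np.eye(3)-np.outer(r,r)
        A.append(M);B.append(M@d['c'])
    x=np.linalg.lstsq(np.vstack(A),np.hstack(B),rcond=None)[0]; return x
if __name__=='__main__':
    e1=ring(T,290,235,14);e2=ring(S,257,222,16);print(e1,e2)
    print('bangle tri',tri(T,e1[0],S,e2[0]),'top@.016',onplane(T,[e1[0]],.016),'scene@.013',onplane(S,[e2[0]],.013))
    for d in(T,S):
        C=cloud(d);z=C[...,2]
        m=np.zeros(z.shape,bool)
        if d is T: m[215:275,180:240]=1
        else: m[135:195,265:320]=1
        print('mandrel max z',np.nanmax(z[m]))
        for lo,hi in((.005,.013),(.07,.078),(.085,.094),(.1,.109),(.117,.125),(.136,.15)):
            k=m&(z>lo)&(z<hi);
            if k.sum()>3:
                q=C[k];print(lo,k.sum(),q.mean(0).round(4),((q.min(0)+q.max(0))/2).round(4),np.ptp(q,0).round(3))
    p=cv2.cvtColor(T['pixels'],cv2.COLOR_RGB2HSV);C=cloud(T)
    for n,(u,v) in dict(y=(238,185),r=(283,180),b=(348,181)).items():
        k=np.zeros((420,560),bool);k[v-25:v+25,u-25:u+25]=1
        k&=(p[...,1]>150)&(abs(p[...,0].astype(int)-int(p[v,u,0]))<5)
        vv,uu=np.nonzero(k);P=onplane(T,np.c_[uu,vv],.004)[:,:2].astype(np.float32)
        print(n,k.sum(),cv2.minAreaRect(P),np.nanmedian(C[k][:,2]))
    print(onplane(T,[(343,247),(368,242)],.016), onplane(T,[(426,198)],.075),onplane(T,[(154,187),(165,187)],.03))
E
python3 m.py
```

```text
((290.13458251953125, 234.5783233642578), (16.73587989807129, 17.498210906982422), 11.3203763961792) ((256.4781799316406, 221.7133331298828), (14.199873924255371, 19.821989059448242), 88.29920959472656)
bangle tri [ 0.45885597 -0.00435866  0.008191  ] top@.016 [[ 0.45832985 -0.00399443  0.016     ]] scene@.013 [[ 0.46242529 -0.01005607  0.013     ]]
mandrel max z 0.15054664525274397
0.005 542 [0.4219 0.2559 0.0082] [0.4249 0.2578 0.009 ] [0.192 0.197 0.008]
0.07 44 [0.4168 0.2389 0.0738] [0.4233 0.2504 0.0739] [0.056 0.056 0.008]
0.085 35 [0.4188 0.24   0.0902] [0.4237 0.2489 0.0894] [0.053 0.045 0.008]
0.1 37 [0.4178 0.243  0.1056] [0.4237 0.2498 0.1045] [0.048 0.044 0.009]
0.117 30 [0.4186 0.2437 0.1217] [0.4236 0.2512 0.1213] [0.039 0.042 0.007]
0.136 112 [0.4233 0.2506 0.1423] [0.4238 0.2516 0.1426] [0.035 0.035 0.013]
mandrel max z 0.14647525694650831
0.005 227 [0.436  0.2395 0.0089] [0.3536 0.3408 0.009 ] [0.261 0.302 0.008]
0.07 54 [0.4381 0.2301 0.0739] [0.4311 0.2387 0.074 ] [0.055 0.045 0.008]
0.085 56 [0.4358 0.2314 0.0889] [0.4305 0.2419 0.0894] [0.052 0.052 0.009]
0.1 47 [0.4347 0.2332 0.1051] [0.4309 0.2443 0.1047] [0.043 0.056 0.009]
0.117 41 [0.4334 0.235  0.1209] [0.4293 0.2421 0.1209] [0.04  0.035 0.008]
0.136 54 [0.4313 0.2428 0.1409] [0.4302 0.2411 0.1413] [0.035 0.04  0.01 ]
y 1247 ((0.6265899538993835, 0.1700395941734314), (0.11797401309013367, 0.12012004107236862), 3.670300006866455) 0.004106950616904359
r 1241 ((0.6438410878181458, 0.021697409451007843), (0.11800049245357513, 0.12011666595935822), 4.2707600593566895) 0.003918022136988997
b 1217 ((0.6409463286399841, -0.19468547403812408), (0.11583170294761658, 0.11902344226837158), 0.5906410217285156) 0.003422753791575861
[[ 0.42012782 -0.17422781  0.016     ]
 [ 0.43714403 -0.2547609   0.016     ]] [[ 0.57174332 -0.42713071  0.075     ]] [[0.60784013 0.44117504 0.03      ]
 [0.6082302  0.40537797 0.03      ]]
```

```bash
R='0.431 -0.469 0 0 1'; python3 drive.py '0.431 -0.469 0 0 1;0.431 -0.469 0 0 1;0.431 -0.469 0 0 1;0.431 -0.469 0 0 1;0.431 -0.469 0 0 1;0.431 -0.469 0 0 1;0.431 -0.469 0 0 1;0.431 -0.469 0 0 1;0.431 -0.469 0 0 1;0.431 -0.469 0 0 1;0.431 -0.469 0 0 1;0.431 -0.469 0 0 1;0.431 -0.469 0 0 1;0.431 -0.469 0 0 1;0.431 -0.469 0 0 1;0.431 -0.469 0 0 1;0.431 -0.469 0 0 1'
python3 - <<'E'
from h import *
import pickle
d=snap('wrist');save(d,'w1');pickle.dump(d,open('w1.pkl','wb'));print(np.round(d['hand_eye'],4),d['c'],d['f'])
E
```

```text
t: 1.8
tcp_pos: [0.458, -0.0064, 0.2532]
tool_rot: [0.986, 0.166, -0.0, 0.0]
force: [-0.3, 0.1, -0.1]
finger_gap: 1.003
gripper_force: 0.0
[[ 3.000e-04 -9.600e-01 -2.800e-01  7.180e-02]
 [ 1.000e+00  2.000e-04  3.000e-04  2.000e-04]
 [-2.000e-04 -2.800e-01  9.600e-01 -1.206e-01]
 [ 0.000e+00  0.000e+00  0.000e+00  1.000e+00]] [0.52590462 0.01699245 0.37373047] 293.171272751444
```

View pics/w1.png

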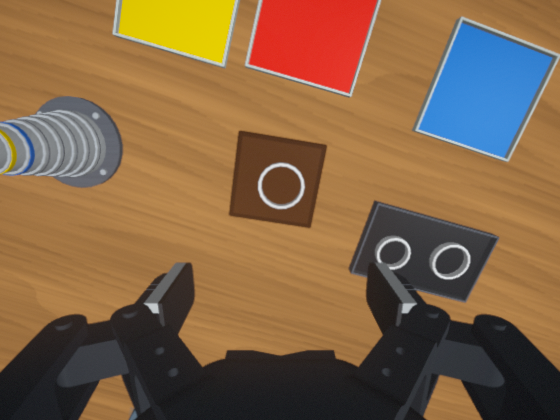

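The wrist view shows the ring at (281,186) on the pad, the two tray bangles at (393,252) and (450,260), and the mandrel at the left edge.

```bash
cat > b.py <<'E'
from h import *
import pickle,sys
def band(d,u,v,w):
    g=d['pixels'].min(2).astype(np.uint8); m=np.zeros(g.shape,np.uint8)
    m[v-w:v+w,u-w:u+w]=(g[v-w:v+w,u-w:u+w]>95)
    cs,h=cv2.findContours(m,cv2.RETR_CCOMP,cv2.CHAIN_APPROX_NONE)
    o=max(range(len(cs)),key=lambda i:cv2.contourArea(cs[i]) if h[0][i][3]<0 else 0)
    i=max((i for i in range(len(cs)) if h[0][i][3]==o),key=lambda i:cv2.contourArea(cs[i]))
    return cs[o].reshape(-1,2),cs[i].reshape(-1,2)
def circ(P):
    A=np.c_[2*P[:,:2],np.ones(len(P))];s=np.linalg.lstsq(A,(P[:,:2]**2).sum(1),rcond=None)[0]
    r=np.sqrt(s[2]+s[0]**2+s[1]**2);return s[:2].round(4),round(2*r,4)
E
python3 - <<'E'
from b import *
d=pickle.load(open('w1.pkl','rb'));o,i=band(d,281,186,34)
print('outer@.016',circ(onplane(d,o,.016)),'inner@.016',circ(onplane(d,i,.016)))
C=cloud(d);q=C[o[:,1],o[:,0]];print('depth z',np.nanmedian(q,0),'pad z',np.nanmedian(C[180:190,276:286].reshape(-1,3),0))
print(cv2.fitEllipse(o)[0])
E
```

```text
outer@.016 (array([ 0.4617, -0.0066]), np.float64(0.0577)) inner@.016 (array([ 0.4622, -0.0065]), np.float64(0.0483))
depth z [ 0.46144032 -0.00643109  0.00653829] pad z [ 0.46154518 -0.00622383  0.00607493]
(280.84619140625, 185.3949737548828)
```

```bash
python3 drive.py '0.02 0 0.05 0 1;0.02 0 0.10 0 1;0.02 0 0.1 0 1;0.02 0 0.1 0 1'
python3 - <<'E'
from b import *
d=snap('wrist');save(d,'w2');pickle.dump(d,open('w2.pkl','wb'))
C=cloud(d)
# ring predicted pixel
X=np.array([.459,-.005,.012]);p=d['Rcw'].T@(X-d['c']);r2=(p[0]**2+p[1]**2)/p[2]**2
u,v=[int(round(c+d['f']*p[k]/p[2]*(1+d['k1']*r2))) for k,c in((0,d['cx']),(1,d['cy']))];print(u,v)
o,i=band(d,u,v,70)
print('outer@.016',circ(onplane(d,o,.016)),'inner@.016',circ(onplane(d,i,.016)))
d1=pickle.load(open('w1.pkl','rb'));o1,i1=band(d1,281,186,34)
from m import tri
print(tri(d1,cv2.fitEllipse(i1)[0],d,cv2.fitEllipse(i)[0]),tri(d1,cv2.fitEllipse(o1)[0],d,cv2.fitEllipse(o)[0]))
q=C[o[:,1],o[:,0]];print('rim z',np.nanmax(q[:,2]),np.nanmedian(q[:,2]),'mid',np.nanmedian(C[v-5:v+5,u-5:u+5].reshape(-1,3),0))
s=manip.sense();print(s['tcp_pos'],s['q'])
E
```

```text
t: 2.25
tcp_pos: [0.4762, 0.0008, 0.1526]
tool_rot: [0.986, 0.166, -0.002, -0.001]
force: [-0.9, -0.3, 0.8]
finger_gap: 0.998
gripper_force: 0.0
280 227
outer@.016 (array([ 0.4621, -0.0065]), np.float64(0.058)) inner@.016 (array([ 0.4631, -0.0062]), np.float64(0.0473))
[ 0.46136649 -0.00681515  0.00870852] [ 0.46147429 -0.00670092  0.01130171]
rim z 0.01705937611223024 0.006436593453790884 mid [ 0.45759317 -0.00497876  0.00602101]
[0.47744774 0.00066151 0.15421866] [-2.33231878e-01  4.93256410e-01  1.89190188e+00 -3.81958037e-05
  7.56074769e-01  1.00297695e+00]
```

```bash
cat > tip.py <<'E'
from h import *
d=snap('wrist');C=cloud(d);s=manip.sense()
Rt=Ro.from_quat(s['tool_rot']).as_matrix();P=(C-np.array(s['tcp_pos']))@Rt
k=(abs(P[...,1])<.06)&(abs(P[...,0])<.013)&(P[...,2]<.045)&(P[...,2]>-.03)&(d['range_z']>0)
for sg in(1,-1):
    q=P[k&(P[...,1]*sg>0)]
    if len(q): print(sg,len(q),'z pct',np.percentile(q[:,2],[90,98,100]).round(4),'inner y',np.percentile(abs(q[:,1]),[0,2,10]).round(4))
print(s['tcp_pos'],s['finger_gap'])
E
python3 tip.py; python3 drive.py '0.02 0 0.1 0 0.8;0.02 0 0.1 0 0.8;0.02 0 0.1 0 0.8'; python3 tip.py
python3 - <<'E'
from h import *
s=manip.sense();Rt=Ro.from_quat(s['tool_rot']).as_matrix();print(Rt.T@(np.array([.4615,-.0066,.03])-s['tcp_pos']),s['t'])
E
```

```text
1 2507 z pct [0.0027 0.0076 0.0107] inner y [0.0421 0.0423 0.0425]
-1 2504 z pct [0.0025 0.0076 0.0107] inner y [0.042  0.0423 0.0425]
[0.4781929  0.00062964 0.15519641] 1.0043134879026951
t: 2.65
tcp_pos: [0.4947, 0.0082, 0.0493]
tool_rot: [0.986, 0.167, -0.004, -0.002]
force: [-1.1, -0.3, 0.9]
finger_gap: 0.806
gripper_force: 0.0
1 3052 z pct [0.0372 0.0448 0.045 ] inner y [0.0004 0.0029 0.0156]
-1 2890 z pct [0.0357 0.0446 0.045 ] inner y [0.0001 0.0025 0.0337]
[0.49529261 0.00804242 0.05217237] 0.8006621976143643
[-0.036642    0.00273677  0.02231207] 2.7
```

```bash
python3 drive.py '-0.0366 0.0027 0 0 0.8;-0.0366 0.0027 0 0 0.8;-0.0366 0.0027 0 0 0.8;-0.0366 0.0027 0 0 0.8' 25; python3 - <<'E'
from b import *
s=manip.sense();d=snap('wrist')
Rt=Ro.from_quat(s['tool_rot']).as_matrix();P=(cloud(d)-np.array(s['tcp_pos']))@Rt
k=(abs(P[...,1])<.06)&(abs(abs(P[...,1])-.034)<.006)&(abs(P[...,0])<.013)&(P[...,2]<.022)&(P[...,2]>-.03)
print('tip',np.percentile(P[k][:,2],[90,98,100]),'y',np.percentile(abs(P[k][:,1]),[0,2]))
print(s['tcp_pos'],Rt.T@(np.array([.4615,-.0066,.0245])-s['tcp_pos']))
save(d,'w3')
E
```

```text
t: 3.1
tcp_pos: [0.465, -0.0073, 0.0564]
tool_rot: [0.986, 0.167, 0.004, 0.002]
force: [1.1, -0.5, -0.7]
finger_gap: 0.8
gripper_force: 0.0
tip [0.00763419 0.01262474 0.01574146] y [0.03331207 0.03352186]
[ 0.46500174 -0.00731332  0.05644068] [-0.00327635 -0.00196306  0.03191222]
```

View pics/w3.png

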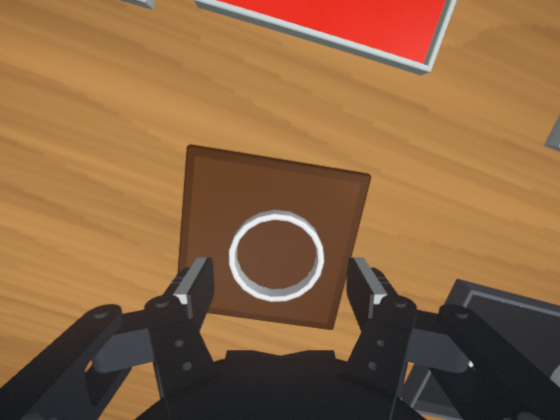

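The wrist view shows the ring at (277,256), centred between the two jaws (tips at about (205,262) and (360,262)). The pose is still settling.

```bash
python3 drive.py '0 0 0.01 0 0.8;0 0 0.01 0 0.8;0 0 0.01 0 0.8'; python3 - <<'E'
from b import *
s=manip.sense();Rt=Ro.from_quat(s['tool_rot']).as_matrix();d=snap('wrist')
o,i=band(d,277,250,75);o=o[(o[:,1]<300)]
print(circ(onplane(d,o,.013)),circ(onplane(d,i,.014)),s['tcp_pos'],Rt.T@(np.array([.4615,-.0066,.0265])-s['tcp_pos']))
E
```

```text
t: 3.45
tcp_pos: [0.4624, -0.0065, 0.0429]
tool_rot: [0.986, 0.167, -0.0, -0.0]
force: [0.5, 0.0, -0.5]
finger_gap: 0.799
gripper_force: 0.0
(array([ 0.4612, -0.0066]), np.float64(0.0588)) (array([ 0.4631, -0.0059]), np.float64(0.0462)) [ 0.46238474 -0.00647184  0.04287307] [-0.00086527 -0.00016232  0.01637381]
```

```bash
python3 drive.py '-0.0005 0 0.006 0 0.8;-0.0005 0 0.012 0 0.8;-0.0005 0 0.0165 0 0.8;-0.0005 0 0.0165 0 0.8;-0.0005 0 0.0165 0 0.8' 25; python3 drive.py '0 0 0 0 0.5;0 0 0 0 0.5;0 0 0 0 0.5;0 0 0 0 0.5' 25
```

```text
t: 4.0
tcp_pos: [0.4618, -0.0068, 0.0265]
tool_rot: [0.986, 0.167, -0.0, -0.0]
force: [0.1, 1.3, -0.4]
finger_gap: 0.801
gripper_force: 0.0
t: 4.4
tcp_pos: [0.462, -0.0068, 0.0273]
tool_rot: [0.986, 0.167, 0.0, 0.0]
force: [-0.3, -0.2, 6.6]
finger_gap: 0.659
gripper_force: 26.2
```

```bash
python3 drive.py '0 0 -0.02 0 0.5;0 0 -0.05 0 0.5;0 0 -0.09 0 0.5;0 0 -0.13 0 0.5;0 0 -0.17 0 0.5;0 0 -0.2 0 0.5;-0.002 -0.03 -0.222 0 0.5;-0.004 -0.07 -0.222 0 0.5;-0.005 -0.11 -0.222 0 0.5;-0.006 -0.15 -0.222 0 0.5;-0.008 -0.19 -0.222 0 0.5;-0.009 -0.23 -0.222 0 0.5;-0.009 -0.252 -0.222 0 0.5;-0.009 -0.252 -0.222 0 0.5;-0.009 -0.252 -0.222 0 0.5;-0.009 -0.252 -0.222 0 0.5'
python3 - <<'E'
from h import *
import pickle
d=snap('wrist');save(d,'w4');pickle.dump(d,open('w4.pkl','wb'));print(manip.sense()['tcp_pos'])
E
```

```text
t: 6.0
tcp_pos: [0.3708, 0.2274, 0.2487]
tool_rot: [0.986, 0.167, -0.0, 0.0]
force: [0.5, 0.1, -0.3]
finger_gap: 0.66
gripper_force: 26.9
[0.37085553 0.227297   0.24872508]
```

View pics/w4.png

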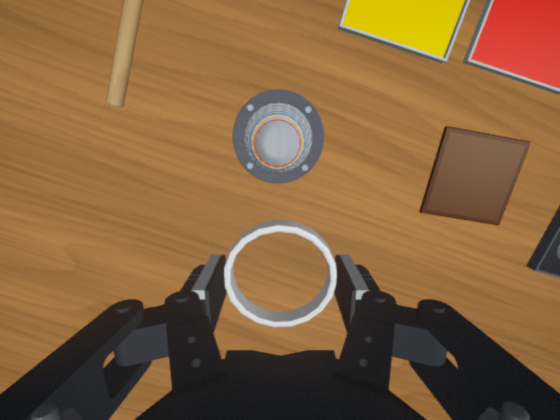

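The view shows the mandrel foot centred near (278,136), its red band circle at (278,143), and the held ring at (280,275).

```bash
cat > fit.py <<'E'
from b import *
def mand(d):
    C=cloud(d);z=C[...,2];out=[]
    hsv=cv2.cvtColor(d['pixels'],cv2.COLOR_RGB2HSV).astype(int)
    near=np.hypot(C[...,0]-.426,C[...,1]-.248)
    # foot outline on z=.010: bluish-grey vs wood (saturation)
    m=((near<.075)&(z>.006)&(z<.15)).astype(np.uint8)
    c=max(cv2.findContours(m,cv2.RETR_EXTERNAL,cv2.CHAIN_APPROX_NONE)[0],key=cv2.contourArea).reshape(-1,2)
    out.append(('foot@.01',circ(onplane(d,c,.010))))
    m=((near<.04)&(z>.128)).astype(np.uint8)
    c=max(cv2.findContours(m,cv2.RETR_EXTERNAL,cv2.CHAIN_APPROX_NONE)[0],key=cv2.contourArea).reshape(-1,2)
    out.append(('red body @.138',circ(onplane(d,c,.138)),'zmax',float(np.nanmax(z[m>0]))))
    k=(near<.05)&(z>.141)&(z<.147);q=C[k];out.append(('top',q.mean(0).round(4),k.sum()))
    for o in out: print(*o)
def held(d,s):
    Rt=Ro.from_quat(s['tool_rot']).as_matrix();P=(cloud(d)-np.array(s['tcp_pos']))@Rt
    r=np.hypot(P[...,0],P[...,1]);g=d['pixels'].min(2)
    k=(r>.0235)&(r<.0305)&(abs(P[...,2]-.01)<.012)&(g>140)&(abs(P[...,1])<.025)
    q=P[k];zt=np.percentile(q[:,2],5);A=np.c_[q[:,:2],np.ones(len(q))]
    top=q[q[:,2]<np.median(q[:,2])+.003]
    w=np.linalg.lstsq(np.c_[top[:,:2],np.ones(len(top))],top[:,2],rcond=None)[0]
    print('ring plane(slope x,y,z0 tool)',w.round(4),len(top),np.percentile(q[:,2],[2,20,50,80,98]).round(4))
    f=top[abs(top[:,0])<.1];print('ring centre tool',circ(f))
E
python3 - <<'E'
from fit import *
d=pickle.load(open('w4.pkl','rb'));mand(d);held(d,manip.sense())
E
```

```text
foot@.01 (array([0.4279, 0.2497]), np.float64(0.1073))
red body @.138 (array([0.4276, 0.2498]), np.float64(0.0351)) zmax 0.3292261624056492
top [0.4279 0.2498 0.1434] 1080
ring plane(slope x,y,z0 tool) [-0.0032 -0.0067  0.0119] 1688 [0.0105 0.0113 0.0119 0.013  0.0189]
ring centre tool (array([-0.0002,  0.0002]), np.float64(0.0533))
```

```bash
python3 drive.py '0.015 0 0 0 0.5;0.03 0 0 0 0.5;0.03 0 0 0 0.5;0.03 0 0 0 0.5'; python3 - <<'E'
from fit import *
d=snap('wrist');mand(d);s=manip.sense();held(d,s);print(s['tcp_pos']);pickle.dump((d,s),open('w5.pkl','wb'))
E
```

```text
t: 6.45
tcp_pos: [0.3986, 0.2371, 0.2485]
tool_rot: [0.986, 0.166, -0.001, 0.0]
force: [0.2, -0.4, -0.9]
finger_gap: 0.655
gripper_force: 26.9
foot@.01 (array([0.428, 0.25 ]), np.float64(0.1073))
red body @.138 (array([0.2658, 0.1912]), np.float64(0.2414)) zmax 0.3289089494874634
top [0.4284 0.2501 0.1433] 974
ring plane(slope x,y,z0 tool) [-0.004  -0.0049  0.0118] 1693 [0.0105 0.0112 0.0119 0.0129 0.0193]
ring centre tool (array([0.0003, 0.0007]), np.float64(0.0533))
[0.39806368 0.23714608 0.24849499]
```

```bash
python3 drive.py '0.0322 -0.0025 0 0 0.5;0.0322 -0.0025 0.02 0 0.5;0.0322 -0.0025 0.05 0 0.5;0.0322 -0.0025 0.074 0 0.5;0.0322 -0.0025 0.074 0 0.5;0.0322 -0.0025 0.074 0 0.5;0.0322 -0.0025 0.074 0 0.5'; python3 - <<'E'
from fit import *
s=manip.sense();d=snap('wrist');mand(d);held(d,s);save(d,'w6')
Rt=Ro.from_quat(s['tool_rot']).as_matrix();print(s['tcp_pos'],Rt.T@(np.array([.428,.25,.1115])-s['tcp_pos']))
E
```

```text
t: 7.2
tcp_pos: [0.429, 0.2511, 0.176]
tool_rot: [0.986, 0.167, 0.001, -0.0]
force: [0.5, -0.3, -0.5]
finger_gap: 0.654
gripper_force: 27.1
foot@.01 (array([0.4356, 0.2524]), np.float64(0.0962))
red body @.138 (array([0.3604, 0.2265]), np.float64(0.1659)) zmax 0.25649727268561645
top [0.429  0.2502 0.1432] 1666
ring plane(slope x,y,z0 tool) [-0.0022 -0.0041  0.0118] 1670 [0.0105 0.0113 0.0119 0.0129 0.0192]
ring centre tool (array([-0.0002,  0.0004]), np.float64(0.0533))
[0.42897559 0.25112102 0.17603302] [-0.00143493  0.00073281  0.06453002]
```

View pics/w6.png

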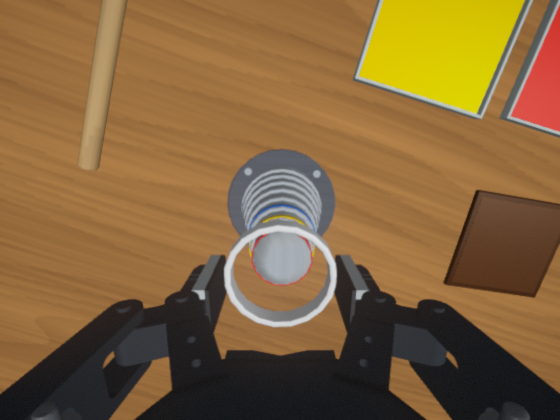

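The ring at (281,275) is above the nose at (281,257); perspective accounts for the offset.

```bash
python3 drive.py '0 0 0.015 0 0.5;0 0 0.025 0 0.5;0 0 0.025 0 0.5;0 0 0.025 0 0.5'; cat > nose.py <<'E'
from fit import *
s=manip.sense();d=snap('wrist');held(d,s)
Rt=Ro.from_quat(s['tool_rot']).as_matrix();C=cloud(d);k=(np.hypot(C[...,0]-.428,C[...,1]-.25)<.016)&(C[...,2]>.1425)&(C[...,2]<.147)
m=k.astype(np.uint8);c=max(cv2.findContours(m,cv2.RETR_EXTERNAL,cv2.CHAIN_APPROX_NONE)[0],key=cv2.contourArea).reshape(-1,2)
print('nose disc',circ(onplane(d,c,.144)),np.nanmax(C[...,2][k]))
p,D=circ(onplane(d,c,.144));print('tcp',s['tcp_pos'],'force',s['force'],'shift of tool',Rt.T@(np.array([*p,.1115])-s['tcp_pos']))
E
python3 nose.py
```

```text
t: 7.65
tcp_pos: [0.4285, 0.251, 0.1501]
tool_rot: [0.986, 0.167, 0.0, -0.0]
force: [-0.5, 0.2, -0.3]
finger_gap: 0.662
gripper_force: 27.1
ring plane(slope x,y,z0 tool) [-0.0021 -0.0044  0.0119] 1667 [0.0105 0.0113 0.0119 0.013  0.0198]
ring centre tool (array([-0.0002,  0.0004]), np.float64(0.0533))
nose disc (array([0.4287, 0.2501]), np.float64(0.0245)) 0.1455565454499247
tcp [0.42848478 0.25103776 0.15012438] force [-0.47774506  0.16859252 -0.31526984] shift of tool [-0.00011646  0.00095556  0.03862437]
```

```bash
python3 drive.py '0 0.0006 0.008 0 0.5;0 0.0006 0.016 0 0.5;0 0.0006 0.022 0 0.5;0 0.0006 0.022 0 0.5;0 0.0006 0.022 0 0.5' && python3 nose.py
```

```text
t: 8.2
tcp_pos: [0.4284, 0.2504, 0.1274]
tool_rot: [0.986, 0.167, -0.0, 0.0]
force: [0.4, 0.4, -1.7]
finger_gap: 0.652
gripper_force: 27.1
ring plane(slope x,y,z0 tool) [-0.0061 -0.0015  0.0119] 1076 [0.0104 0.0112 0.0119 0.013  0.0203]
ring centre tool (array([0.0001, 0.0003]), np.float64(0.0528))
nose disc (array([0.4286, 0.25  ]), np.float64(0.0246)) 0.145621371606933
tcp [0.42838531 0.25039164 0.12744083] force [ 0.35644512  0.44137409 -1.7316735 ] shift of tool [8.66583729e-05 4.41284276e-04 1.59407427e-02]
```

```bash
python3 drive.py '0 0 0.003 0 0.5;0 0 0.006 0 0.5;0 0 0.008 0 0.5;0 0 0.008 0 0.5'; python3 drive.py '0 0 0.002 0 0.5;0 0 0.004 0 0.5;0 0 0.005 0 0.5;0 0 0.005 0 0.5'
```

```text
t: 8.65
tcp_pos: [0.4284, 0.2503, 0.1195]
tool_rot: [0.986, 0.167, -0.0, 0.0]
force: [0.3, -1.1, -0.7]
finger_gap: 0.657
gripper_force: 27.1
t: 9.05
tcp_pos: [0.4284, 0.2504, 0.1146]
tool_rot: [0.986, 0.167, -0.0, 0.0]
force: [-0.5, 0.5, -0.8]
finger_gap: 0.659
gripper_force: 27.1
```

```bash
python3 drive.py '0 0 0.001 0 0.5;0 0 0.0015 0 0.5;0 0 0.0015 0 0.5'; python3 drive.py '0 0 0.0005 0 0.5;0 0 0.001 0 0.5;0 0 0.001 0 0.5'
```

```text
t: 9.35
tcp_pos: [0.4285, 0.2504, 0.1133]
tool_rot: [0.986, 0.167, -0.0, 0.0]
force: [0.7, -0.6, -0.4]
finger_gap: 0.655
gripper_force: 27.1
t: 9.65
tcp_pos: [0.4285, 0.2504, 0.1123]
tool_rot: [0.986, 0.167, -0.0, 0.0]
force: [0.5, -0.6, -0.4]
finger_gap: 0.659
gripper_force: 27.1
```

```bash
python3 drive.py '0 0 0.0005 0 0.5;0 0 0.0008 0 0.5;0 0 0.0008 0 0.5'; python3 drive.py '0 0 0.0004 0 0.5;0 0 0.0008 0 0.5;0 0 0.0008 0 0.5'
```

```text
t: 9.95
tcp_pos: [0.4285, 0.2504, 0.1115]
tool_rot: [0.986, 0.167, -0.0, -0.0]
force: [-0.1, 0.3, -0.6]
finger_gap: 0.656
gripper_force: 27.1
t: 10.25
tcp_pos: [0.4286, 0.2504, 0.1113]
tool_rot: [0.986, 0.167, 0.0, -0.0]
force: [-0.3, -1.6, 4.6]
finger_gap: 0.657
gripper_force: 27.6
```

```bash
python3 drive.py '0 0 0 0 0.5;0 0 0 0 0.5;0 0 0 0 0.5;0 0 0 0 0.5;0 0 0 0 0.5'; python3 drive.py '0 0 0 0 0.74;0 0 0 0 0.74;0 0 0 0 0.74;0 0 0 0 0.74;0 0 0 0 0.74;0 0 0 0 0.74'; python3 - <<'E'
from fit import *
s=manip.sense();d=snap('wrist');held(d,s)
S=snap('scene');w=cv2.resize(S['pixels'][110:200,240:350],None,fx=3,fy=3,interpolation=cv2.INTER_CUBIC)
w2=cv2.resize(d['pixels'][150:350,180:380],None,fx=1.35,fy=1.35)
cv2.imwrite('pics/seat.png',np.hstack([w,w2])[:,:,::-1])
E
```

```text
t: 10.75
tcp_pos: [0.4286, 0.2504, 0.1113]
tool_rot: [0.986, 0.167, 0.0, -0.0]
force: [-0.9, -0.1, 4.9]
finger_gap: 0.655
gripper_force: 27.6
t: 11.35
tcp_pos: [0.4285, 0.2504, 0.1106]
tool_rot: [0.986, 0.167, -0.0, 0.0]
force: [0.5, -0.4, -0.7]
finger_gap: 0.741
gripper_force: 0.0
ring plane(slope x,y,z0 tool) [0.0184 0.0011 0.0106] 945 [0.0096 0.0105 0.0111 0.012  0.0209]
ring centre tool (array([0.001 , 0.0002]), np.float64(0.0517))
```

View pics/seat.png

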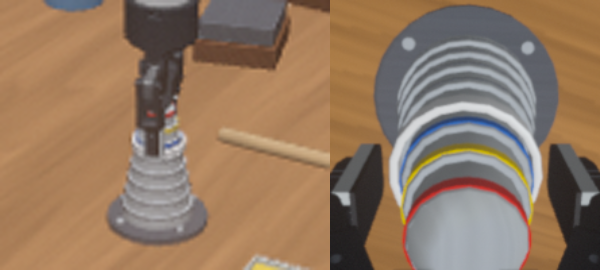

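The crop shows the blue band right above the released ring, which sits level on the shoulder, so the size is blue. I'll regrip it, lift it off and carry it to the blue tin.

```bash
python3 drive.py '0 0 0 0 0.5;0 0 0 0 0.5;0 0 0 0 0.5;0 0 0 0 0.5;0 0 -0.005 0 0.5;0 0 -0.015 0 0.5;0 0 -0.03 0 0.5;0 0 -0.05 0 0.5;0 0 -0.075 0 0.5;0 0 -0.1 0 0.5;0 0 -0.1 0 0.5' 30; python3 drive.py '0.002 0.02 0 0 0.5;0.0056 0.05 0 0 0.5;0.01 0.09 0 0 0.5;0.0146 0.13 0 0 0.5;0.019 0.17 0 0 0.5;0.0236 0.21 0 0 0.5;0.028 0.25 0 0 0.5;0.0325 0.29 0 0 0.5;0.037 0.33 0 0 0.5;0.0415 0.37 0 0 0.5;0.046 0.41 0 0 0.5;0.05 0.45 0 0 0.5;0.053 0.475 0 0 0.5;0.0553 0.493 0 0 0.5;0.0553 0.493 0 0 0.5;0.0553 0.493 0 0 0.5;0.0553 0.493 0 0 0.5'
cat > tin.py <<'E'
from fit import *
import sys
s=manip.sense();d=snap('wrist');held(d,s);save(d,sys.argv[1])
hsv=cv2.cvtColor(d['pixels'],cv2.COLOR_RGB2HSV).astype(int);k=(abs(hsv[...,0]-108)<10)&(hsv[...,1]>140)&(hsv[...,2]>120)
vv,uu=np.nonzero(k);P=onplane(d,np.c_[uu,vv],.004)[:,:2].astype(np.float32)
r=cv2.minAreaRect(P);print(r,'floor z',np.nanmedian(cloud(d)[k][:,2]))
print(s['tcp_pos'],s['finger_gap'])
Rt=Ro.from_quat(s['tool_rot']).as_matrix();print(Rt.T@(np.array([*r[0],.0265])-s['tcp_pos']))
E
python3 tin.py w7
```

```text
t: 12.55
tcp_pos: [0.4306, 0.2512, 0.2142]
tool_rot: [0.986, 0.167, 0.004, -0.001]
force: [0.3, 0.6, -1.1]
finger_gap: 0.651
gripper_force: 31.9
t: 14.25
tcp_pos: [0.6422, -0.1953, 0.2101]
tool_rot: [0.986, 0.168, -0.001, -0.001]
force: [0.0, 1.3, -0.6]
finger_gap: 0.652
gripper_force: 32.0
ring plane(slope x,y,z0 tool) [-0.0032 -0.0048  0.012 ] 1723 [0.0106 0.0114 0.012  0.0135 0.0196]
ring centre tool (array([-0.0001,  0.0003]), np.float64(0.0532))
((0.6428030133247375, -0.19698885083198547), (0.11981959640979767, 0.12029298394918442), 2.39009952545166) floor z 0.003832410151318355
[ 0.64223372 -0.19527906  0.21014293] 0.6522399879912271
[0.00023151 0.00216399 0.18363887]
```

View pics/w7.png

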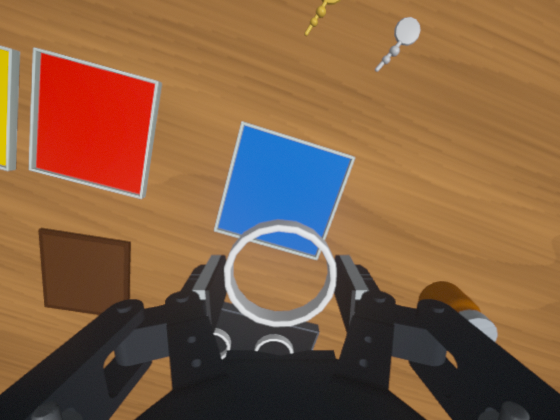

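The view shows the blue tin at (285,190), with the ring held at (281,275). The jar at (460,310) is well clear.

```bash
python3 drive.py '0 0.001 0.03 0 0.5;0 0.001 0.07 0 0.5;0 0.001 0.11 0 0.5;0 0.001 0.14 0 0.5;0 0.001 0.16 0 0.5;0 0.001 0.172 0 0.5;0 0.001 0.178 0 0.5;0 0.001 0.178 0 0.5;0 0.001 0.178 0 0.5;0 0.001 0.178 0 0.5'; python3 drive.py '0 0 0.001 0 0.5;0 0 0.002 0 0.5;0 0 0.002 0 0.5;0 0 0.002 0 0.5'
```

```text
t: 15.3
tcp_pos: [0.6444, -0.1981, 0.0342]
tool_rot: [0.986, 0.167, 0.001, 0.001]
force: [-0.0, -1.0, -0.6]
finger_gap: 0.654
gripper_force: 32.0
t: 15.7
tcp_pos: [0.6435, -0.1978, 0.0308]
tool_rot: [0.986, 0.167, 0.0, 0.0]
force: [-0.5, -0.6, -0.4]
finger_gap: 0.654
gripper_force: 32.0
```

```bash
python3 drive.py '0 0 0.001 0 0.5;0 0 0.002 0 0.5;0 0 0.003 0 0.5;0 0 0.003 0 0.5;0 0 0.003 0 0.5'; python3 drive.py '0 0 0.0005 0 0.5;0 0 0.001 0 0.5;0 0 0.0012 0 0.5;0 0 0.0012 0 0.5'
```

```text
t: 16.2
tcp_pos: [0.6435, -0.1978, 0.0276]
tool_rot: [0.986, 0.167, -0.0, -0.0]
force: [0.3, 0.8, -1.0]
finger_gap: 0.653
gripper_force: 32.0
t: 16.6
tcp_pos: [0.6435, -0.1977, 0.0265]
tool_rot: [0.986, 0.167, -0.0, -0.0]
force: [0.4, 0.4, -0.7]
finger_gap: 0.653
gripper_force: 32.0
```

```bash
python3 drive.py '0 0 0.0004 0 0.5;0 0 0.0008 0 0.5;0 0 0.0008 0 0.5'; python3 drive.py '0 0 0.0004 0 0.5;0 0 0.0006 0 0.5;0 0 0.0006 0 0.5'
```

```text
t: 16.9
tcp_pos: [0.6435, -0.1977, 0.0256]
tool_rot: [0.986, 0.167, -0.0, -0.0]
force: [-0.4, 0.2, -1.6]
finger_gap: 0.651
gripper_force: 32.0
t: 17.2
tcp_pos: [0.6436, -0.1977, 0.0254]
tool_rot: [0.986, 0.167, 0.0, 0.0]
force: [-0.4, 0.3, 2.1]
finger_gap: 0.655
gripper_force: 32.2
```

Contact with the floor. Now I'll release and retreat.

```bash
python3 drive.py '0 0 0 0 0.8;0 0 0 0 0.8;0 0 0 0 0.8;0 0 0 0 0.8;0 0 0 0 0.8;0 0 -0.01 0 0.8;0 0 -0.03 0 0.8;0 0 -0.06 0 0.8;0 0 -0.1 0 0.8;0 0 -0.15 0 0.8;0 0 -0.18 0 0.8;-0.06 0 -0.18 0 0.8;-0.06 0 -0.18 0 0.8;-0.06 0 -0.18 0 0.8;-0.06 0 -0.18 0 0.8'; python3 - <<'E'
from b import *
d=snap('wrist');save(d,'w8');C=cloud(d);s=manip.sense();print(s['tcp_pos'],s['force'])
k=(np.hypot(C[...,0]-.643,C[...,1]+.197)<.04)&(d['pixels'].min(2)>140)
q=C[k];print(np.median(q,0),len(q),np.percentile(q[:,2],[2,50,98]))
E
```

```text
t: 18.7
tcp_pos: [0.5875, -0.2177, 0.2054]
tool_rot: [0.986, 0.167, 0.001, 0.0]
force: [0.4, 0.0, 0.4]
finger_gap: 0.8
gripper_force: 0.0
[ 0.58787685 -0.21756574  0.2052023 ] [-0.12251164 -0.370087    0.32733871]
[ 0.64358141 -0.19741194  0.0136156 ] 673 [0.0030667  0.0136156  0.01536363]
```

View pics/w8.png

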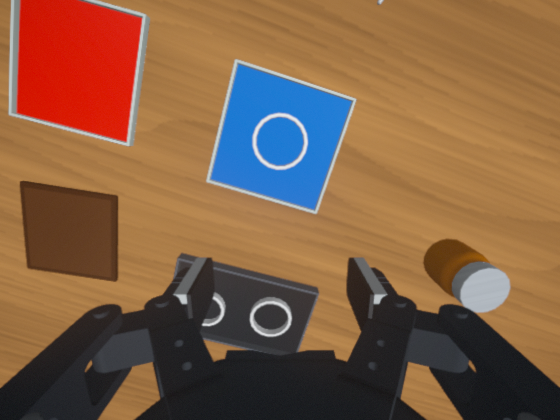

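The ring lies flat at (280,140) in the middle of the blue tin, its top at 0.014 m. The tray bangles and the jar are undisturbed, and the arm is clear.

```bash
python3 -c "
from station import manip, cam, order
print(order.sign_off())"
```

```text
the job is handed in; nothing more can be done
None
```

The pad bangle stopped level below the blue band, so it is blue size; it now lies flat in the middle of the blue tin, the other two bangles, mallet and jar were not touched, and the job is handed in (the judge's result was not shown).

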